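# Load the delivery crate and latch its tailgate

### The arm

A 6-joint arm with a two-finger parallel gripper is mounted at the origin on the work surface. World frame = base frame: x ahead of the robot, y to its left, z up, the work surface at z = 0. Lengths are in m, angles in rad, forces in N, time in s.
With the tool pointing down it reaches from about 0.3 to 0.875 m from the base axis. Payload 6.4 kg.
Tool frame: the origin (TCP) lies on the front face of the gripper's body, between the roots of the fingers; the fingertips stand 73 mm ahead of it and the grasp point (between the pads) lies 54 mm ahead of it; x points along the fingers, y is the direction in which the jaws open and shut, and the axes are right-handed (so a half turn about x gives the same grasp; the last joint's range is limited). The gripper opens to 85 mm and grips with 20 to 120 N. Pads are 22 mm wide; open, the fingers measure 114 mm over their backs; the gripper's body (76 mm by 85 mm) begins 54 mm behind the grasp point. The pads swing forward as they close: fully open they stand 13 mm farther back than shut.
Start: joints at [-1.522, 0.181, 1.607, -0, 1.354, -0.206], TCP at [0.145, -0.556, 0.304] pointing down, gripper open.
Joint ranges: [-2.99, 2.99], [-0.89, 2.07], [0.3, 2.58], [-1.14, 4.28], [0, 2.63], [-3.12, 3.12]. Speed limits (rad/s): [2.57, 2.57, 3.01, 3.14, 3.14, 3.14].

### API

Orientations are given as a unit quaternion [w, x, y, z].
In Python, from bench import ctrl gives the robot as it stands.
- The arm moves only by the shell command python3 -m creep 'ROWS'. ROWS is text: rows parted by semicolons, each of 7 numbers parted by spaces: the opening, from 0 (shut) to 1 (fully open), then the shift along the tool's x, y, z in cm, then the turn, a rotation vector about the tool's x, y, z in rad. In form: claw x y z ax ay az; .... A call has 1 to 10 rows; each row shifts and turns the pose as measured when the row begins, along the tool's axes as they then stand; what a row does not reach is not made up. A row lasts 1/8 s, in which the tool goes at most 62.5 mm and 10.7 degrees, less where a joint would pass 70% of its speed; a pose out of reach is approached as far as the arm can. A call with a gripper value outside its range is refused whole. The fingers move at their own pace and stop on an object; the grip force is fixed at half the most. Time passes only in rows, so rows that do not move let the fingers close. It gives the time, the measured TCP pose, the force and the opening at its end, in the units of the state.
- ctrl.get_obs(): the state, without advancing time (a new reading comes with each control period).
- ctrl.camera(name): name is "side" or "top"; returns (picture, depth): 384x512x3 uint8, blue, green, red; 384x512 float32, m along the optical axis (not along the pixel's ray), 0 where there is no reading.
- ctrl.calibration(name): a dict with "mtx" (3x3 intrinsics, pixels), "R" (3x3) and "t" (3): a world point X has camera coordinates R X + t. Camera axes: x right, y down, z forward; pixel columns grow to the right and rows downward; lengths in m; the calibration is good to about 2 mm. A picture is of the moment at which its call begins. calibration takes no time and is no camera call.
- ctrl.hand_in(): hands the job in, once; it reports no verdict.
Trained networks look in the newest picture that a camera, given by its name, has taken for a name from the list of things; names that differ only in an ending like _2 or _b are one class to them, and where a whole thing is asked for, a point or a joint stands for the part that bears it (a point fixed in the world has none). Each returns a list of dicts, best first, with "confidence" (0 to 1); they miss things now and then, are a little off and sometimes report something else, mostly with a low value. They report only what shows in the picture. A call takes as long as a camera call.
- ctrl.find_in(query, camera): "rect" ([left, top, right, bottom] in pixels, round what is visible of it).
The state is a dict: "time_s": time; "q": joint angles; "dq": joint speeds; "joint_efforts": joint torques, N m; "eef_pos": TCP position; "eef_rot": TCP orientation; "wrist_force": force on the tool from outside, world axes, zero at the start; "torque": the same for the moment, N m; "opening": opening from 0.0 (shut) to 1.0 (fully open).
Only numpy, scipy, OpenCV 4.12 (cv2) and the standard library are available. Lean on these libraries where they do the work, as an engineer would, in place of code of your own. Each camera call takes 0.05 s, during which the arm holds its last target.

### The job

Take the metal bicycle hub from the bench and set it down upright on the floor of the delivery crate, without dropping it. Then lift the tailgate's latch bar over its keeper, swing the gate fully shut and let the bar drop all the way into the keeper's notch. Leave the grease jar, the spanner and the mug where they are.

Things in the scene. Friction and masses are not known exactly. Their poses are not given: they have to be found in the camera images.
- crate: Open-topped plywood delivery crate with dark steel frame, fixed to the bench, 340 wide, 220 deep, 220 tall. Origin: middle of its front at bench height, in the plane of the shut gate's outer face; x points into the crate, y to the keeper side (the gate's hinge is at -y), z up. Inner floor at z 20; the open top is clear for x 20 to 198, y -148 to 148 (mm). Posts 40 x 40 stand at both ends of the front.
- front_rail (a point): Middle of the underside of the dark steel rail along the top of the crate's front (crate x -35 to 20, y -170 to 100, z 205 to 220 mm). It overhangs the shut gate's face by 35 mm, above the latch handle, so a tool pointing straight down cannot reach the handle: come from the gate's outer side, tilted about 35 to 45 degrees from vertical. Point: crate x -7.5, y -35, z 205.
- keeper_notch (a point): Middle of the notch floor of the keeper, a steel hook on the front of the post at the gate's free edge: crate x -12, y 150, z 72 mm. The notch is 24 mm front to back; its front wall is an upright lip at crate x -32 to -24, y 133 to 167, its top 24 mm above this point. Axes as the crate.
- load_spot (a point): Middle of the crate's inner floor, on its surface (crate x 110, y 0, z 20 mm). The hub may stand anywhere on the floor that lets the gate shut. Axes as the crate.
- hub_center (a point): Plain aluminium bicycle hub standing on its end on the bench: 80 mm tall, two round flanges of 54 mm diameter (6 mm thick, their middles 25 mm above and below this point), 36 mm barrel between, ends 40 mm; 0.2 to 0.45 kg. The point is its centre, 40 mm above what it stands on; z is its long axis. It stands in front of the crate, at the left or the right.
- gate (a joint): Tailgate of the crate: framed plywood panel 246 wide, 12 thick, from 10 to 200 mm above the bench. Value in rad: 0 shut, growing as the free edge swings out towards the robot (counterclockwise from above); it starts ajar at 0.35 to 0.6, opens to 1.0, and stays where it is left (friction 0.12 N m). If the bar is down, its end strikes the keeper's lip and stops the gate at about 0.08.
- gate_hinge (a point): The gate's upright hinge line at bench height, in the plane of the gate's outer face: crate x 0, y -125, z 0 mm. Axes as the crate.
- bar (a joint): Steel latch bar on the gate's outer face, 260 long, 22 tall, 8 thick, about 0.3 kg. It pivots square to the face, 60 mm from the hinge line and 85 mm above the bench, and runs 235 mm from there, 45 past the gate's free edge. Value in rad: 0 level, down on its stop (also when in the notch); grows as the free end rises, to 0.4. It clears the keeper's lip above 0.12, and falls when let go.
- bar_grip (a point): Grip point of the bar's handle, a bare metal round peg of 18 mm diameter square to the bar, from 18 to 62 mm out from the gate's face. The point is on its axis, 45 mm out from the face, 115 mm from the bar's pivot (175 from the gate's hinge line), 85 above the bench with the bar down. x points into the gate, y to the bar's free end; moves with gate and bar. The peg may turn in the fingers.
- grease: Bystander: grey grease jar with black cap, 60 mm diameter, 70 mm tall, standing on the bench in front of the crate on the side where the hub is not; origin at the middle of its underside.
- spanner: Bystander: steel spanner, 170 mm long, lying on the bench left of the crate; origin under its middle, x along it.
- mug: Bystander: white mug, 80 mm diameter, 90 mm tall, standing on the bench right of the crate; origin at the middle of its underside.

How it is judged:
By the outcome, as a careful person would: the job done as asked, in the order asked, and still so for the second after the job is handed in, with the robot touching nothing.
It also fails if it takes over 56 s, if anything falls off the work surface, if the arm or the gripper's body presses on something with over 40 N, if the wrist force passes 120 N, or if a joint passes its speed limit or range.

## Working session

There is one attempt and no reset: what is moved stays moved. The work goes in short steps, Python scripts to look and compute and a shell command to move; the robot and the scene stay as the last step left them, time stands still between calls to the robot, and variables do not carry over. Pictures are saved under pics/ and viewed, and the job is handed in when it is done.

```bash
ls; mkdir -p pics; cat > look.py <<'E'
from bench import ctrl
import cv2,sys,numpy as np
def snap(cam,tag):
    im,d=ctrl.camera(cam); cv2.imwrite(f'pics/{tag}.png',im); np.save(f'pics/{tag}.npy',d); return im,d
E
python3 - <<'E'
from look import *
for c in('side','top'):
    snap(c,c+'0')
    for n in ['hub_center','crate','gate','bar','bar_grip','grease','spanner','mug']:
        print(c,n,[(r['rect'],round(r['confidence'],2)) for r in ctrl.find_in(n,c)][:2])
    k=ctrl.calibration(c);print({a:np.round(b,3).tolist() for a,b in k.items()})
print(ctrl.get_obs())
E
```

```text
pics
side hub_center [([260.9, 206.6, 276.7, 244.4], 0.36)]
side crate [([144.4, 126.6, 277.6, 256.0], 0.91)]
side gate [([247.8, 168.1, 275.5, 247.6], 0.71)]
side bar [([263.3, 209.9, 280.4, 244.4], 0.53)]
side bar_grip [([264.9, 209.5, 276.4, 244.2], 0.68)]
side grease [([262.6, 208.8, 279.1, 245.0], 0.49)]
side spanner [([113.3, 295.8, 168.2, 316.6], 0.76)]
side mug [([281.2, 125.5, 304.9, 151.4], 0.87)]
{'mtx': [[490.606, 0.0, 252.147], [0.0, 490.606, 192.911], [0.0, 0.0, 1.0]], 'R': [[-0.828, -0.561, -0.018], [-0.395, 0.606, -0.69], [0.398, -0.564, -0.723]], 't': [0.448, 0.336, 1.472]}
top hub_center [([336.3, 235.9, 351.9, 254.7], 0.69)]
top crate [([196.9, 104.1, 309.0, 222.2], 0.63)]
top gate [([239.7, 187.2, 284.4, 223.7], 0.82)]
top bar [([234.0, 186.8, 287.7, 236.0], 0.74), ([195.6, 103.7, 310.2, 231.7], 0.58)]
top bar_grip [([249.2, 186.8, 287.3, 224.3], 0.61)]
top grease [([148.6, 224.6, 166.0, 241.8], 0.52)]
top spanner [([120.4, 152.5, 156.7, 187.3], 0.65)]
top mug [([362.6, 158.8, 391.7, 189.5], 0.91)]
{'mtx': [[400.873, 0.0, 255.949], [0.0, 400.873, 193.134], [0.0, 0.0, 1.0]], 'R': [[0.023, -1.0, 0.006], [-0.995, -0.024, -0.094], [0.094, -0.004, -0.996]], 't': [-0.013, 0.574, 1.46]}
{'time_s': 0.9, 'q': array([-1.52232687e+00,  1.80788813e-01,  1.60698989e+00,  1.11692458e-06,
        1.35377347e+00, -2.06319402e-01]), 'dq': array([-0.0003038 ,  0.00068062,  0.00113619,  0.00044414, -0.00047826,
        0.00083988]), 'joint_efforts': array([ 5.33161456e-04, -4.44831777e+01, -3.51683378e+01, -9.35212074e-05,
        5.23583876e-04, -9.68820075e-06]), 'eef_pos': array([ 0.1449313 , -0.55646131,  0.30389965]), 'eef_rot': array([-0.08985222, -0.70137587, -0.08982362,  0.70137735]), 'wrist_force': array([-0.05571739,  0.29202597,  0.09817359]), 'torque': array([ 0.00326396, -0.02954352,  0.02588901]), 'opening': 1.0004584942873693}
```

```bash
python3 - <<'E'
import cv2
a=cv2.imread('pics/top0.png')[90:270,110:410];cv2.imwrite('pics/top0z.png',cv2.resize(a,None,fx=2.6,fy=2.6,interpolation=cv2.INTER_CUBIC))
a=cv2.imread('pics/side0.png')[100:330,90:370];cv2.imwrite('pics/side0z.png',cv2.resize(a,None,fx=2.6,fy=2.6,interpolation=cv2.INTER_CUBIC))
E
```

```text
(no output)
```

View pics/top0z.png

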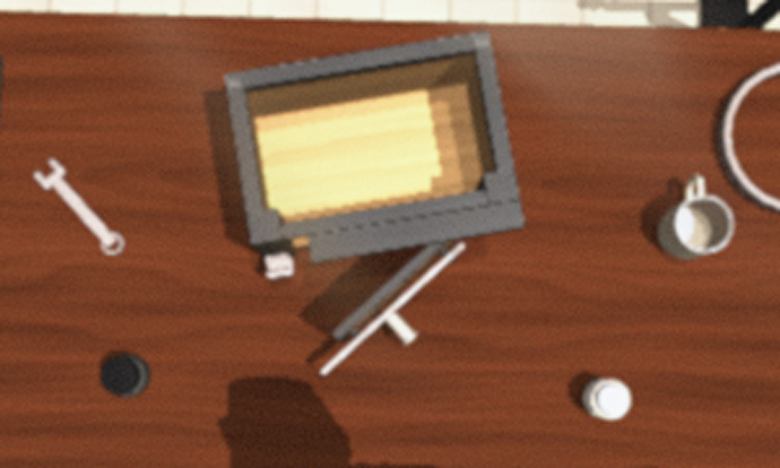

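View pics/side0z.png

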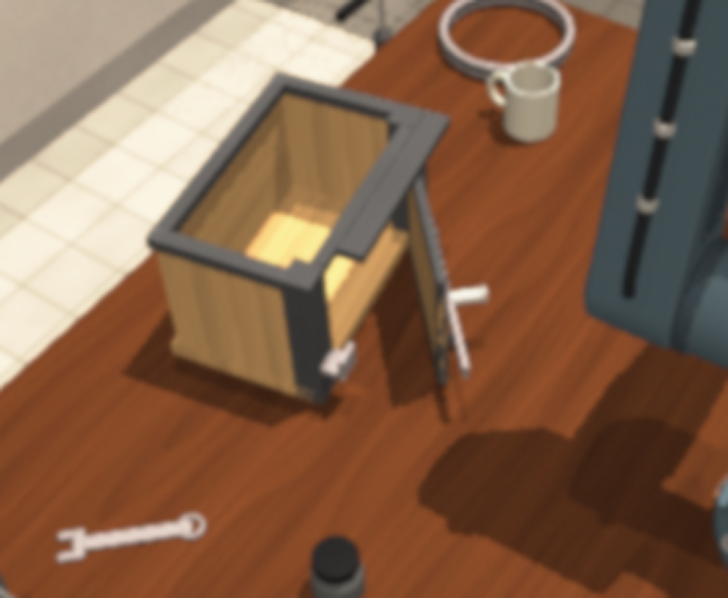

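```bash
cat > geo.py <<'E'
import numpy as np,cv2
from bench import ctrl
def cloud(cam,d):
    k=ctrl.calibration(cam);K=np.array(k['mtx']);R=np.array(k['R']);t=np.array(k['t'])
    v,u=np.mgrid[:d.shape[0],:d.shape[1]]
    P=np.stack([(u-K[0,2])/K[0,0]*d,(v-K[1,2])/K[1,1]*d,d],-1)
    W=(P-t)@R; W[d<=0]=np.nan
    return W
def proj(cam,X):
    k=ctrl.calibration(cam);K=np.array(k['mtx']);p=(np.atleast_2d(X)@np.array(k['R']).T+np.array(k['t']))@K.T
    return p[:,:2]/p[:,2:]
E
python3 - <<'E'
from geo import *
d=np.load('pics/top0.npy');W=cloud('top',d)
def reg(r,c,lo,hi):
    w=W[r[0]:r[1],c[0]:c[1]].reshape(-1,3);return w[(w[:,2]>lo)&(w[:,2]<hi)]
print('bench z',np.nanmedian(W[240:260,180:220,2]))
h=reg((225,265),(325,365),.06,.1);print('hub',len(h),h.mean(0),h.min(0),h.max(0))
h=reg((225,265),(325,365),.07,.1);print('hubtop',len(h),h.mean(0),np.median(h,0))
g=reg((215,250),(140,175),.05,.09);print('jar',len(g),g.mean(0))
c=reg((90,240),(180,320),.205,.235);print('rim',len(c),np.median(c[:,2]))
r=cv2.minAreaRect((c[:,:2]).astype(np.float32));print(r);b=cv2.boxPoints(r);print(b)
# gate pts top 
g=reg((180,240),(225,300),.17,.203);print('gate',len(g))
g2=reg((180,240),(225,300),.03,.13);print(len(g2))
np.save('pics/g.npy',g)
d=np.load('pics/side0.npy');V=cloud('side',d)
print('spot heights side bench',np.nanmedian(V[280:290,200:220,2]))
c2=V[120:215,140:285].reshape(-1,3);c2=c2[(c2[:,2]>.205)&(c2[:,2]<.235)];print(len(c2),np.median(c2[:,2]));print(cv2.boxPoints(cv2.minAreaRect(c2[:,:2].astype(np.float32))))
E
```

```text
bench z 0.00036856477889008697
hub 179 [ 0.39728483 -0.31537681  0.07554694] [ 0.37044189 -0.34345249  0.06195614] [ 0.42353526 -0.29179018  0.08960354]
hubtop 139 [ 0.3972483  -0.31505992  0.07788399] [ 0.39822172 -0.31495284  0.07798538]
jar 182 [0.41342412 0.3558733  0.06983106]
rim 3201 0.2204473706531866
((0.6577688455581665, 0.005860164761543274), (0.35427796840667725, 0.34050440788269043), 10.83963394165039)
[[ 0.45177272  0.13976175]
 [ 0.5158082  -0.19466719]
 [ 0.863765   -0.12804142]
 [ 0.79972947  0.20638752]]
gate 148
330
spot heights side bench 0.0004369810663792803
2759 0.21949559526476858
[[ 0.457719    0.1394    ]
 [ 0.52755094 -0.20286056]
 [ 0.8670037  -0.13360152]
 [ 0.7971717   0.20865905]]
```

```bash
cat > fit.py <<'E'
from geo import *
from scipy.optimize import differential_evolution as DE
import scipy.ndimage as N
d=np.load('pics/top0.npy');W=cloud('top',d)
m=(abs(W[...,2]-.220)<.008); lab,n=N.label(m); s=N.sum(m,lab,range(1,n+1)); print(sorted(s)[-4:])
m=lab==1+np.argmax(s); P=W[m][:,:2]
d=np.load('pics/side0.npy');V=cloud('side',d);m2=(abs(V[...,2]-.220)<.006);lab,n=N.label(m2[:, :320]);s=N.sum(m2[:,:320],lab,range(1,n+1));P2=V[:,:320][lab==1+np.argmax(s)][:,:2]
for Q in(P,P2): print(len(Q),cv2.minAreaRect(Q.astype(np.float32)))
def inside(L):
    x,y=L[:,0],L[:,1]
    ring=(x>0)&(x<.22)&(abs(y)<.17)&~((x>.02)&(x<.198)&(abs(y)<.148))
    return ring|((x>-.035)&(x<.02)&(y>-.17)&(y<.10))
# grid of sample pts, area match on pixel mask: all pixels in region projected to z=.22
k=ctrl.calibration('top');K=np.array(k['mtx']);R=np.array(k['R']);t=np.array(k['t'])
v,u=np.mgrid[85:250,180:330];ray=np.stack([(u-K[0,2])/K[0,0],(v-K[1,2])/K[1,1],np.ones(u.shape)],-1).reshape(-1,3)@R
o=-R.T@t; G=(o+ray*((.22-o[2])/ray[:,2:]))[:,:2]; M=m[85:250,180:330].ravel()
def cost(p):
    c,s=np.cos(p[2]),np.sin(p[2]);L=(G-p[:2])@np.array([[c,-s],[s,c]])
    return np.mean(inside(L)!=M)
r=DE(cost,[(.45,.65),(-.06,.08),(0,.4)],seed=1,maxiter=80,popsize=25,polish=False);print(r.x,r.fun,M.sum())
np.save('crate.npy',r.x)
E
python3 fit.py
```

```text
[np.float64(1.0), np.float64(26.0), np.float64(31.0), np.float64(3070.0)]
3070 ((0.7053866982460022, 0.014977902173995972), (0.25731223821640015, 0.34050440788269043), 10.83963394165039)
2304 ((0.7042161226272583, 0.011393621563911438), (0.2589586079120636, 0.34958234429359436), 10.67690658569336)
[ 0.61353754 -0.00279296  0.19203441] 0.008161616161616161 3070
```

```bash
cat > gate.py <<'E'
from geo import *
import sys
from scipy.optimize import minimize_scalar
def crate2w(p): 
    x,y,a=np.load('crate.npy');c,s=np.cos(a),np.sin(a);p=np.atleast_2d(p)
    return np.c_[x+c*p[:,0]-s*p[:,1],y+s*p[:,0]+c*p[:,1],p[:,2]]
def gatepts(th,p): # local gate coords: x out-normal into crate, y along from hinge
    c,s=np.cos(th),np.sin(th);p=np.atleast_2d(p)
    return crate2w(np.c_[c*p[:,0]-s*p[:,1],-.125+s*p[:,0]+c*p[:,1],p[:,2]])
def inv(P):
    x,y,a=np.load('crate.npy');c,s=np.cos(a),np.sin(a);Q=P-np.array([x,y,0])
    return np.c_[c*Q[:,0]+s*Q[:,1],-s*Q[:,0]+c*Q[:,1],Q[:,2]]
def gate_angle(cam,d):
    W=cloud(cam,d).reshape(-1,3);W=W[np.isfinite(W[:,0])];L=inv(W);q=L-np.array([0,-.125,0])
    r=np.hypot(q[:,0],q[:,1])
    th=np.arctan2(-q[:,0],q[:,1])
    out={}
    for nm,lo,hi,off in(('top',.185,.206,.006),('face',.11,.18,0.)):
        k=(r>.1)&(r<.25)&(q[:,2]>lo)&(q[:,2]<hi)&(th>.0)&(th<1.1)
        if nm=='top': k&=(q[:,0]<-.04)
        # offset: point at local x=off => angle less by asin(off/r)
        t=th[k]+np.arcsin(off/r[k])
        out[nm]=(k.sum(),np.round(np.percentile(t,[10,25,50,75,90]),3))
    return out
E
python3 - <<'E'
from gate import *
for c in('top','side'):
    print(c,gate_angle(c,np.load(f'pics/{c}0.npy')))
print('hinge',crate2w([0,-.125,0]),'notch',crate2w([-.012,.15,.072]),proj('top',crate2w([-.012,.15,.072])),proj('side',crate2w([-.012,.15,.072])))
W=cloud('top',np.load('pics/top0.npy'))
L=inv(W[180:240,225:300].reshape(-1,3));k=(L[:,2]>.07)&(L[:,2]<.11)
for th in (.4,.45,.5,.55,.6):
    print(th,gatepts(th,[-.045,.175,.085]),proj('top',gatepts(th,[-.062,.175,.094])).round(1),proj('top',gatepts(th,[-.004,.295,.096])).round(1),proj('side',gatepts(th,[-.062,.175,.085])).round(1))
E
```

```text
top {'top': (np.int64(164), array([0.545, 0.555, 0.573, 0.592, 0.602])), 'face': (np.int64(21), array([0.559, 0.561, 0.564, 0.565, 0.571]))}
side {'top': (np.int64(165), array([0.549, 0.558, 0.576, 0.595, 0.609])), 'face': (np.int64(157), array([0.496, 0.514, 0.528, 0.551, 0.567]))}
hinge [[ 0.63739458 -0.12549521  0.        ]] notch [[0.57312968 0.14215946 0.072     ]] [[216.62590934 191.22918698]] [[218.43870971 238.74458172]]
0.4 [[ 0.50239445 -0.00539124  0.085     ]] [[259.9 215.6]] [[222.2 220.1]] [[267.4 216. ]]
0.45 [[ 0.49656047 -0.01228853  0.085     ]] [[262.  217.2]] [[224.6 223.5]] [[270.  215.2]]
0.5 [[ 0.4910785  -0.01946878  0.085     ]] [[264.2 218.6]] [[227.1 226.9]] [[272.6 214.3]]
0.55 [[ 0.48596224 -0.02691404  0.085     ]] [[266.4 220. ]] [[229.8 230.1]] [[275.1 213.3]]
0.6 [[ 0.48122449 -0.03460571  0.085     ]] [[268.8 221.2]] [[232.7 233.2]] [[277.5 212.3]]
```

```bash
cat > plan.py <<'E'
from gate import *
from scipy.spatial.transform import Rotation as Ro
def cur():
    o=ctrl.get_obs();q=o['eef_rot'];return o,np.array(o['eef_pos']),Ro.from_quat([q[1],q[2],q[3],q[0]])
def to(pos=None,xdir=None,ydir=None):
    o,p,R=cur();pos=p if pos is None else np.array(pos)
    if xdir is None: T=R
    else:
        x=np.array(xdir,float);x/=np.linalg.norm(x);y=np.array(ydir,float);y-=x*(x@y);y/=np.linalg.norm(y)
        c=[Ro.from_matrix(np.c_[x,s*y,np.cross(x,s*y)]) for s in(1,-1)]
        T=min(c,key=lambda r:(R.inv()*r).magnitude())
    print('t %.2f pos'%o['time_s'],p.round(4),'open %.3f'%o['opening'],'F',np.round(o['wrist_force'],1),'q',np.round(o['q'],2))
    print('tool axes xyz\n',R.as_matrix().T.round(3))
    d=R.inv().apply(pos-p)*100;rv=(R.inv()*T).as_rotvec()
    print('shift cm',d.round(2),'|',np.linalg.norm(d).round(2),'rotvec',rv.round(3))
    if (T*R.inv()).magnitude()>.002: print('  shift in target axes',(T.inv().apply(pos-p)*100).round(2))
E
python3 - <<'E'
from plan import *
to([.3975,-.3155,.25])
to([.3975,-.3155,.25],[0,0,-1],[-.19,.98,0])
E
```

```text
t 0.90 pos [ 0.1449 -0.5565  0.3039] open 1.000 F [-0.1  0.3  0.1] q [-1.52  0.18  1.61  0.    1.35 -0.21]
tool axes xyz
 [[ 0.    -0.    -1.   ]
 [ 0.252 -0.968  0.   ]
 [-0.968 -0.252  0.   ]]
shift cm [  5.39 -16.95 -30.51] | 35.32 rotvec [0. 0. 0.]
t 0.90 pos [ 0.1449 -0.5565  0.3039] open 1.000 F [-0.1  0.3  0.1] q [-1.52  0.18  1.61  0.    1.35 -0.21]
tool axes xyz
 [[ 0.    -0.    -1.   ]
 [ 0.252 -0.968  0.   ]
 [-0.968 -0.252  0.   ]]
shift cm [  5.39 -16.95 -30.51] | 35.32 rotvec [ 0.063  0.    -0.   ]
  shift in target axes [  5.39 -18.85 -29.38]
```

```bash
python3 -m creep '1 0.9 -2.8 -5.0 0.01 0 0; 1 0.9 -2.8 -5.0 0.01 0 0; 1 0.9 -2.8 -5.0 0.01 0 0; 1 0.9 -2.8 -5.0 0.01 0 0; 1 0.9 -2.8 -5.0 0.01 0 0; 1 0.9 -2.8 -5.0 0.01 0 0'; python3 - <<'E'
from plan import *
from look import snap
to([.3975,-.3155,.116],[0,0,-1],[-.19,.98,0])
snap('side','side1')
E
```

```text
time_s: 1.65
eef_pos: [0.4037, -0.3229, 0.2497]
eef_rot: [0.067, 0.705, 0.063, -0.704]
wrist_force: [-0.2, -0.3, 0.9]
opening: 1.0
t 1.65 pos [ 0.4037 -0.3229  0.2497] open 1.000 F [-0.2 -0.3  0.9] q [-0.9   0.11  1.81 -0.    1.22  0.48]
tool axes xyz
 [[ 0.002 -0.006 -1.   ]
 [ 0.183 -0.983  0.006]
 [-0.983 -0.183 -0.001]]
shift cm [13.37 -0.93  0.49] | 13.41 rotvec [-0.008 -0.001 -0.006]
  shift in target axes [13.37 -0.84  0.47]
```

```bash
python3 -m creep '1 3.4 -0.9 0.5 -0.008 -0.001 -0.006; 1 3 0 0 0 0 0; 1 0 0 0 0 0 0'; python3 - <<'E'
from plan import *
from look import snap
to([.3975,-.3155,.116],[0,0,-1],[-.19,.98,0])
E
```

```text
time_s: 2.08
eef_pos: [0.403, -0.3075, 0.1836]
eef_rot: [0.07, 0.705, 0.072, -0.702]
wrist_force: [0.2, -0.5, 1.2]
opening: 1.0
t 2.08 pos [ 0.403  -0.3075  0.1836] open 1.000 F [ 0.2 -0.5  1.2] q [-0.89  0.18  1.88  0.    1.09  0.48]
tool axes xyz
 [[ 0.003  0.003 -1.   ]
 [ 0.201 -0.98  -0.003]
 [-0.98  -0.201 -0.003]]
shift cm [6.76 0.69 0.73] | 6.83 rotvec [ 0.011 -0.003  0.003]
  shift in target axes [6.76 0.68 0.7 ]
```

```bash
python3 -m creep '1 0 0.7 0.7 0.01 -0.003 0.003; 1 0 0 0 0 0 0'; python3 - <<'E'
from plan import *
from look import snap
to([.3975,-.3155,.116],[0,0,-1],[-.19,.98,0])
snap('side','side2');snap('top','top2')
import cv2
a=cv2.imread('pics/side2.png')[60:330,230:512];cv2.imwrite('pics/side2z.png',cv2.resize(a,None,fx=2.2,fy=2.2,interpolation=cv2.INTER_CUBIC))
E
```

```text
time_s: 2.33
eef_pos: [0.3977, -0.3179, 0.1859]
eef_rot: [0.069, 0.704, 0.066, -0.703]
wrist_force: [-0.5, 0.5, -0.2]
opening: 1.003
t 2.33 pos [ 0.3977 -0.3179  0.1859] open 1.003 F [-0.5  0.5 -0.2] q [-0.91  0.18  1.87 -0.    1.09  0.47]
tool axes xyz
 [[ 0.002 -0.003 -1.   ]
 [ 0.19  -0.982  0.004]
 [-0.982 -0.19  -0.001]]
shift cm [ 6.99 -0.26 -0.02] | 7.0 rotvec [-0.    -0.001 -0.004]
  shift in target axes [ 6.99 -0.24 -0.03]
```

View pics/side2z.png

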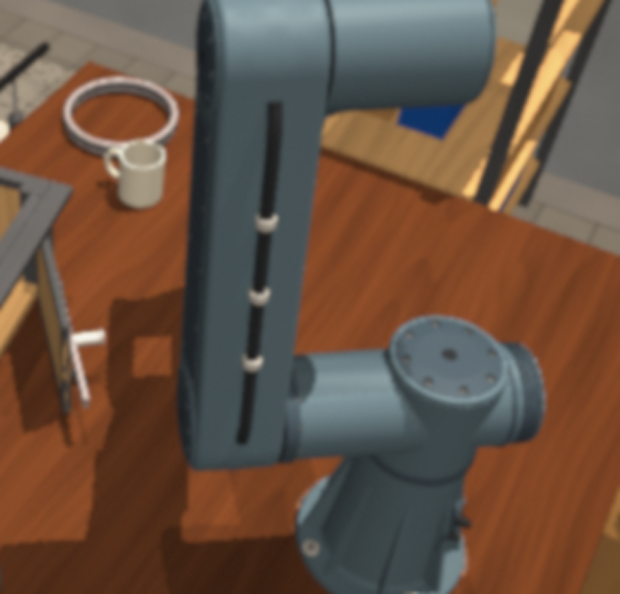

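```bash
python3 -m creep '1 2.5 -0.2 0 0 0 0; 1 2.2 0 0 0 0 0; 1 1.6 0 0 0 0 0; 1 0 0 0 0 0 0; 1 0 0 0 0 0 0'; python3 - <<'E'
from plan import *
to([.3975,-.3155,.116],[0,0,-1],[-.19,.98,0])
E
```

```text
time_s: 3.05
eef_pos: [0.3993, -0.3185, 0.1251]
eef_rot: [0.07, 0.706, 0.064, -0.702]
wrist_force: [-0.3, 0.3, 0.2]
opening: 1.002
t 3.05 pos [ 0.3993 -0.3185  0.1251] open 1.002 F [-0.3  0.3  0.2] q [-0.91  0.28  1.9   0.    0.95  0.47]
tool axes xyz
 [[ 0.007 -0.009 -1.   ]
 [ 0.189 -0.982  0.01 ]
 [-0.982 -0.189 -0.005]]
shift cm [ 0.91 -0.34  0.12] | 0.98 rotvec [-0.001 -0.005 -0.01 ]
  shift in target axes [ 0.91 -0.33  0.12]
```

```bash
python3 -m creep '1 0.9 -0.3 0.1 0 -0.005 -0.01; 1 0 0 0 0 0 0; 0 0 0 0 0 0 0; 0 0 0 0 0 0 0; 0 0 0 0 0 0 0; 0 0 0 0 0 0 0; 0 0 0 0 0 0 0'; python3 - <<'E'
from plan import *
to([.3975,-.3155,.116],[0,0,-1],[-.19,.98,0])
E
```

```text
time_s: 3.92
eef_pos: [0.3986, -0.3165, 0.1178]
eef_rot: [0.068, 0.704, 0.066, -0.703]
wrist_force: [-0.3, 0.8, 0.8]
opening: 0.593
t 3.92 pos [ 0.3986 -0.3165  0.1178] open 0.593 F [-0.3  0.8  0.8] q [-0.9   0.29  1.9   0.    0.95  0.48]
tool axes xyz
 [[ 0.002 -0.002 -1.   ]
 [ 0.189 -0.982  0.002]
 [-0.982 -0.189 -0.001]]
shift cm [ 0.18 -0.12  0.09] | 0.23 rotvec [-0.001 -0.001 -0.002]
  shift in target axes [ 0.18 -0.11  0.09]
```

```bash
python3 -m creep '0 0 0 0 0 0 0; 0 -2 0 0 0 0 0; 0 -3 0 0 0 0 0; 0 -4 0 0 0 0 0; 0 -5 0 0 0 0 0; 0 -5 0 0 0 0 0; 0 -5 0 0 0 0 0; 0 -3 0 0 0 0 0; 0 0 0 0 0 0 0'; python3 - <<'E'
from plan import *
from look import snap
p=crate2w([.11,0,0])[0];print(p)
a=np.load('crate.npy')[2];yd=[-np.sin(a),np.cos(a),0]
to([p[0],p[1],.40],[0,0,-1],yd)
snap('side','side3');snap('top','top3')
import cv2
a=cv2.imread('pics/top3.png')[90:330,150:470];cv2.imwrite('pics/top3z.png',cv2.resize(a,None,fx=2.2,fy=2.2,interpolation=cv2.INTER_CUBIC))
E
```

```text
time_s: 5.05
eef_pos: [0.3965, -0.3147, 0.3899]
eef_rot: [-0.065, -0.702, -0.069, 0.705]
wrist_force: [-0.1, -0.2, -2.9]
opening: 0.6
[0.72151552 0.01820123 0.        ]
t 5.05 pos [ 0.3965 -0.3147  0.3899] open 0.600 F [-0.1 -0.2 -2.9] q [-0.91 -0.03  1.66 -0.    1.52  0.48]
tool axes xyz
 [[-0.005  0.005 -1.   ]
 [ 0.189 -0.982 -0.006]
 [-0.982 -0.189  0.004]]
shift cm [ -0.99 -26.57 -38.19] | 46.54 rotvec [-0.002  0.004  0.006]
  shift in target axes [ -1.01 -26.48 -38.26]
```

View pics/top3z.png

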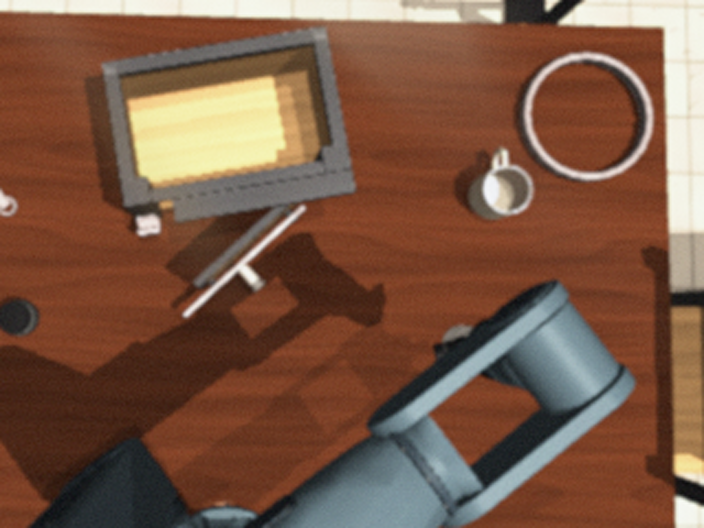

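View pics/side3.png

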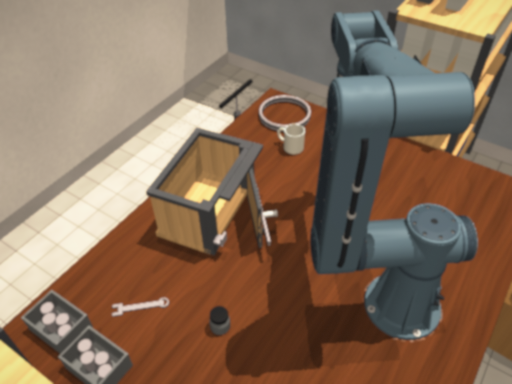

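```bash
python3 -m creep '0 -0.1 -1.5 -2.1 0 0.004 0.006; 0 -0.1 -2.7 -4.0 0 0 0; 0 -0.1 -2.9 -4.2 0 0 0; 0 -0.1 -2.9 -4.2 0 0 0; 0 -0.1 -2.9 -4.2 0 0 0; 0 -0.1 -2.9 -4.2 0 0 0; 0 -0.1 -2.9 -4.2 0 0 0; 0 -0.1 -2.9 -4.2 0 0 0; 0 0 -2.0 -3 0 0 0; 0 0 0 0 0 0 0'; python3 - <<'E'
from plan import *
p=crate2w([.11,0,0])[0]
a=np.load('crate.npy')[2];yd=[-np.sin(a),np.cos(a),0]
to([p[0],p[1],.40],[0,0,-1],yd)
E
```

```text
time_s: 6.4
eef_pos: [0.6906, -0.0062, 0.3585]
eef_rot: [-0.056, -0.688, -0.075, 0.719]
wrist_force: [0.3, -0.3, -3.3]
opening: 0.599
t 6.40 pos [ 0.6906 -0.0062  0.3585] open 0.599 F [ 0.3 -0.3 -3.3] q [-0.19  0.43  1.19  0.01  1.58  1.2 ]
tool axes xyz
 [[-0.046  0.024 -0.999]
 [ 0.183 -0.983 -0.032]
 [-0.982 -0.185  0.041]]
shift cm [-4.23 -1.96 -3.32] | 5.72 rotvec [-0.007  0.041  0.032]
  shift in target axes [-4.15 -1.8  -3.5 ]
```

```bash
python3 -m creep '0 -2 -0.9 -1.6 -0.007 0.041 0.032; 0 0 -0.9 -1.6 0 0 0; 0 0 0 0 0 0 0'; python3 - <<'E'
from plan import *
p=crate2w([.11,0,0])[0]
a=np.load('crate.npy')[2];yd=[-np.sin(a),np.cos(a),0]
to([p[0],p[1],.139],[0,0,-1],yd)
from look import snap
snap('side','side4');snap('top','top4')
import cv2
a=cv2.imread('pics/side4.png')[80:290,100:380];cv2.imwrite('pics/side4z.png',cv2.resize(a,None,fx=2.6,fy=2.6,interpolation=cv2.INTER_CUBIC))
E
```

```text
time_s: 6.78
eef_pos: [0.72, 0.0171, 0.3762]
eef_rot: [-0.068, -0.704, -0.067, 0.704]
wrist_force: [0.0, -0.2, -3.0]
opening: 0.6
t 6.78 pos [0.72   0.0171 0.3762] open 0.600 F [ 0.  -0.2 -3. ] q [-0.14  0.46  1.1  -0.    1.58  1.24]
tool axes xyz
 [[-0.    -0.002 -1.   ]
 [ 0.19  -0.982  0.002]
 [-0.982 -0.19   0.   ]]
shift cm [23.72 -0.13 -0.18] | 23.72 rotvec [-0.001  0.    -0.002]
  shift in target axes [23.72 -0.08 -0.17]
```

View pics/side4z.png

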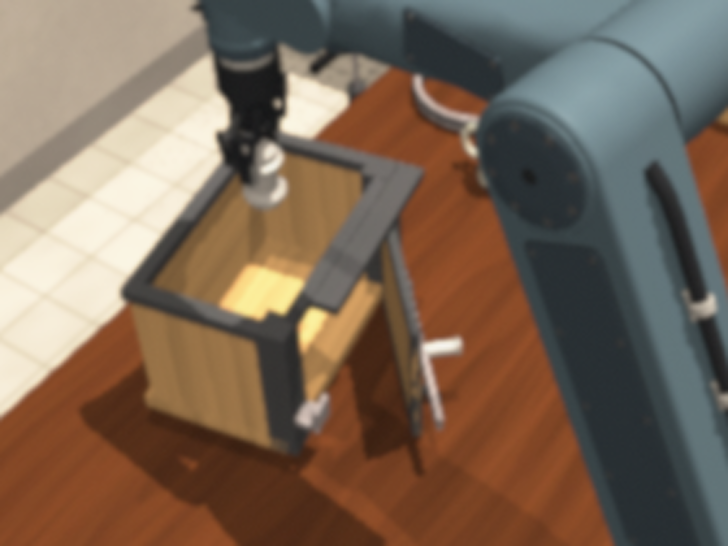

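```bash
python3 -m creep '0 3 -0.1 -0.1 0 0 0; 0 4 0 0 0 0 0; 0 4 0 0 0 0 0; 0 4 0 0 0 0 0; 0 3 0 0 0 0 0; 0 1 0 0 0 0 0; 0 0 0 0 0 0 0; 0 0 0 0 0 0 0'; python3 - <<'E'
from plan import *
p=crate2w([.11,0,0])[0]
a=np.load('crate.npy')[2];yd=[-np.sin(a),np.cos(a),0]
to([p[0],p[1],.139],[0,0,-1],yd)
E
```

```text
time_s: 7.88
eef_pos: [0.7216, 0.0102, 0.191]
eef_rot: [0.068, 0.709, 0.062, -0.699]
wrist_force: [-0.8, 0.1, -2.0]
opening: 0.596
t 7.88 pos [0.7216 0.0102 0.191 ] open 0.596 F [-0.8  0.1 -2. ] q [-0.15  0.59  1.29 -0.01  1.24  1.24]
tool axes xyz
 [[ 0.014 -0.007 -1.   ]
 [ 0.183 -0.983  0.01 ]
 [-0.983 -0.183 -0.012]]
shift cm [ 5.19 -0.84 -0.07] | 5.26 rotvec [-0.008 -0.012 -0.01 ]
  shift in target axes [ 5.2  -0.79 -0.14]
```

```bash
python3 -m creep '0 2 -0.7 0 -0.008 -0.012 -0.01; 0 1.5 0 0 0 0 0; 0 0 0 0 0 0 0; 0 0 0 0 0 0 0'; python3 - <<'E'
from plan import *
p=crate2w([.11,0,0])[0]
a=np.load('crate.npy')[2];yd=[-np.sin(a),np.cos(a),0]
to([p[0],p[1],.139],[0,0,-1],yd)
E
```

```text
time_s: 8.38
eef_pos: [0.7217, 0.0176, 0.1559]
eef_rot: [0.068, 0.705, 0.068, -0.703]
wrist_force: [0.7, 0.3, -2.5]
opening: 0.596
t 8.38 pos [0.7217 0.0176 0.1559] open 0.596 F [ 0.7  0.3 -2.5] q [-0.14  0.64  1.3   0.    1.2   1.24]
tool axes xyz
 [[ 0.003  0.    -1.   ]
 [ 0.192 -0.981  0.   ]
 [-0.981 -0.192 -0.003]]
shift cm [ 1.69 -0.07  0.01] | 1.69 rotvec [ 0.001 -0.003 -0.   ]
  shift in target axes [ 1.69 -0.06  0.01]
```

```bash
python3 -m creep '0 0.8 0 0 0 -0.003 0; 0 0.4 0 0 0 0 0; 0 0 0 0 0 0 0'; python3 -m creep '0 0.3 0 0 0 0 0; 0 0 0 0 0 0 0'; python3 -m creep '0 0.2 0 0 0 0 0; 0 0 0 0 0 0 0'
```

```text
time_s: 8.75
eef_pos: [0.7221, 0.0175, 0.1436]
eef_rot: [0.068, 0.704, 0.068, -0.704]
wrist_force: [-0.2, -0.2, -2.7]
opening: 0.599
time_s: 9.0
eef_pos: [0.7222, 0.0174, 0.1407]
eef_rot: [0.068, 0.704, 0.068, -0.703]
wrist_force: [0.1, -0.0, -2.5]
opening: 0.597
time_s: 9.25
eef_pos: [0.7223, 0.0174, 0.1388]
eef_rot: [0.068, 0.704, 0.068, -0.703]
wrist_force: [-0.6, -0.1, -3.2]
opening: 0.6
```

```bash
python3 -m creep '0 0.15 0 0 0 0 0; 0 0 0 0 0 0 0';python3 -m creep '0 0.15 0 0 0 0 0; 0 0 0 0 0 0 0'
```

```text
time_s: 9.5
eef_pos: [0.7228, 0.0173, 0.138]
eef_rot: [0.068, 0.705, 0.068, -0.703]
wrist_force: [0.8, 0.1, -2.3]
opening: 0.596
time_s: 9.75
eef_pos: [0.7235, 0.0174, 0.138]
eef_rot: [0.069, 0.706, 0.068, -0.702]
wrist_force: [0.1, 0.4, -2.5]
opening: 0.596
```

```bash
python3 -m creep '0 0.2 0 0 0 0 0; 0 0.1 0 0 0 0 0'; python3 - <<'E'
from plan import *
a=np.load('crate.npy')[2];yd=[-np.sin(a),np.cos(a),0]
to(None,[0,0,-1],yd)
E
```

```text
time_s: 10.0
eef_pos: [0.7247, 0.0175, 0.1379]
eef_rot: [0.069, 0.707, 0.068, -0.701]
wrist_force: [-3.4, 1.0, 4.0]
opening: 0.594
t 10.00 pos [0.7247 0.0175 0.1379] open 0.594 F [-3.4  1.   4. ] q [-0.14  0.66  1.3   0.    1.17  1.24]
tool axes xyz
 [[ 0.008 -0.001 -1.   ]
 [ 0.192 -0.981  0.002]
 [-0.981 -0.192 -0.008]]
shift cm [0. 0. 0.] | 0.0 rotvec [ 0.001 -0.008 -0.002]
  shift in target axes [0. 0. 0.]
```

Contact with the floor is clear (force went from −2.5 to +4 N). Release.

```bash
python3 -m creep '1 0 0 0 0 -0.008 0; 1 0 0 0 0 0 0; 1 0 0 0 0 0 0; 1 0 0 0 0 0 0; 1 0 0 0 0 0 0; 1 -1 0 0 0 0 0; 1 -2 0 0 0 0 0; 1 -4 0 0 0 0 0'; python3 - <<'E'
from plan import *
a=np.load('crate.npy')[2];yd=[-np.sin(a),np.cos(a),0]
to(None,[0,0,-1],yd)
E
```

```text
time_s: 11.0
eef_pos: [0.7229, 0.0177, 0.2065]
eef_rot: [-0.068, -0.701, -0.068, 0.706]
wrist_force: [0.5, 0.7, 0.8]
opening: 1.0
t 11.00 pos [0.7229 0.0177 0.2065] open 1.000 F [0.5 0.7 0.8] q [-0.14  0.59  1.26 -0.    1.3   1.24]
tool axes xyz
 [[-0.007 -0.002 -1.   ]
 [ 0.192 -0.981  0.   ]
 [-0.981 -0.192  0.007]]
shift cm [0. 0. 0.] | 0.0 rotvec [ 0.001  0.007 -0.   ]
  shift in target axes [0. 0. 0.]
```

```bash
python3 -m creep '1 -5 0 0 0 0.007 0; 1 -5 0 0 0 0 0; 1 -5 0 0 0 0 0; 1 -4 0 0 0 0 0; 1 0 0 0 0 0 0'; cat >> plan.py <<'E'
def grasp(th,phi,back=0,tilt=np.radians(41),dxy=(0,0,0)):
    """TCP target with grasp point on peg, gate angle th, bar phi"""
    yaw=np.load('crate.npy')[2]+th
    n=np.array([np.cos(yaw),np.sin(yaw),0]);y=np.array([-np.sin(yaw),np.cos(yaw),0])
    peg=gatepts(th,[-.045,.06+.115*np.cos(phi),.085+.115*np.sin(phi)])[0]
    x=np.sin(tilt)*n-np.cos(tilt)*np.array([0,0,1])
    return peg-(.054+back)*x,x,y
def steps(tgt,n):
    """equal body twist rows"""
    o,p,R=cur();pos,x,y=tgt
    y=y-x*(x@y);
    T=min([Ro.from_matrix(np.c_[x,s*y,np.cross(x,s*y)]) for s in(1,-1)],key=lambda r:(R.inv()*r).magnitude())
    from scipy.linalg import logm
    M=np.eye(4);M[:3,:3]=(R.inv()*T).as_matrix();M[:3,3]=R.inv().apply(pos-p);L=np.real(logm(M))/n
    from scipy.linalg import expm
    E=expm(L);print('row',n,'x: cm',(E[:3,3]*100).round(2),'rot',Ro.from_matrix(E[:3,:3]).as_rotvec().round(3))
E
python3 - <<'E'
from plan import *
from look import snap
im,d=snap('top','top5')
im2,d2=snap('side','side5')
print(gate_angle('top',d),gate_angle('side',d2))
t=grasp(.57,0,.12);print(t)
to(*t)
import cv2
a=cv2.imread('pics/top5.png')[90:270,150:410];cv2.imwrite('pics/top5z.png',cv2.resize(a,None,fx=2.6,fy=2.6,interpolation=cv2.INTER_CUBIC))
a=cv2.imread('pics/side5.png')[80:290,100:380];cv2.imwrite('pics/side5z.png',cv2.resize(a,None,fx=2.6,fy=2.6,interpolation=cv2.INTER_CUBIC))
E
```

```text
time_s: 11.62
eef_pos: [0.7231, 0.018, 0.4186]
eef_rot: [0.07, 0.71, 0.067, -0.698]
wrist_force: [-0.0, -0.1, 0.1]
opening: 0.999
{'top': (np.int64(64), array([0.537, 0.553, 0.58 , 0.599, 0.613])), 'face': (np.int64(5), array([0.559, 0.559, 0.559, 0.56 , 0.56 ]))} {'top': (np.int64(165), array([0.55 , 0.558, 0.578, 0.597, 0.613])), 'face': (np.int64(163), array([0.496, 0.514, 0.527, 0.552, 0.568]))}
(array([ 0.40143807, -0.1087737 ,  0.21631947]), array([ 0.47461473,  0.45293963, -0.75470958]), array([-0.69039463,  0.72343296,  0.        ]))
t 11.72 pos [0.7223 0.0181 0.4133] open 1.002 F [-0.5 -0.2 -0. ] q [-0.14  0.45  1.05 -0.    1.63  1.24]
tool axes xyz
 [[ 0.011 -0.002 -1.   ]
 [ 0.192 -0.981  0.004]
 [-0.981 -0.192 -0.01 ]]
shift cm [19.38  6.21 34.12] | 39.72 rotvec [-0.541  0.687 -0.209]
  shift in target axes [ -6.11 -12.97  37.05]
```

View pics/side5z.png

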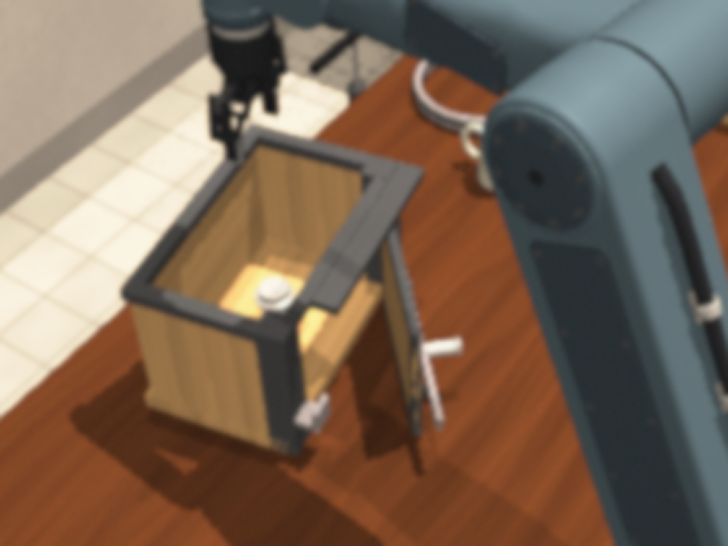

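View pics/top5z.png

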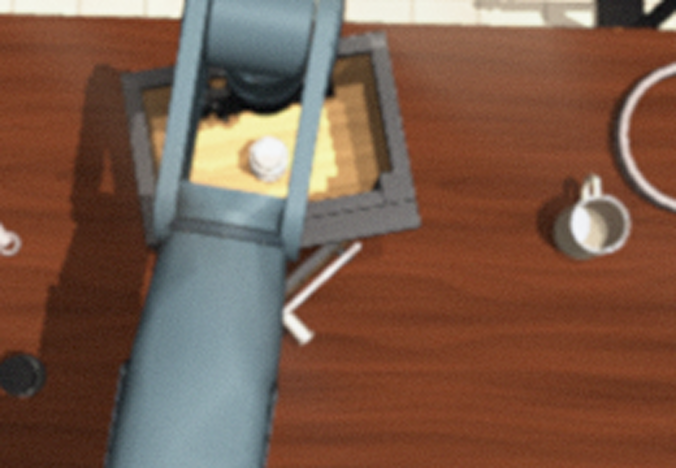

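```bash
python3 -m creep '1 0 0.6 3 0 0 0; 1 0 0.9 5 0 0 0; 1 0 0.9 5 0 0 0; 1 0 0.9 5 0 0 0; 1 0 0.9 5 0 0 0; 1 0 0.9 5 0 0 0; 1 0 0.9 4 0 0 0; 1 0 0 0 0 0 0'; python3 - <<'E'
from plan import *
t=grasp(.57,0,.12)
to(*t)
steps((np.array([.39,-.12,.33]),t[1],t[2]),5)
steps((np.array([.39,-.12,.33]),t[1],t[2]),6)
E
```

```text
time_s: 12.72
eef_pos: [0.4055, -0.1033, 0.3969]
eef_rot: [-0.066, -0.699, -0.071, 0.708]
wrist_force: [-0.5, -0.6, 0.2]
opening: 0.995
t 12.72 pos [ 0.4055 -0.1033  0.3969] open 0.995 F [-0.5 -0.6  0.2] q [-0.53 -0.25  1.84 -0.    1.57  0.84]
tool axes xyz
 [[-0.014  0.006 -1.   ]
 [ 0.192 -0.981 -0.008]
 [-0.981 -0.192  0.013]]
shift cm [18.06  0.61  0.28] | 18.07 rotvec [-0.548  0.706 -0.192]
  shift in target axes [13.19  0.12 12.36]
row 5 x: cm [1.19 0.28 0.79] rot [-0.11   0.141 -0.038]
row 6 x: cm [0.98 0.23 0.67] rot [-0.091  0.118 -0.032]
```

```bash
python3 -m creep '1 1 0.2 0.7 -0.09 0.12 -0.03; 1 1 0.2 0.7 -0.09 0.12 -0.03; 1 1 0.2 0.7 -0.09 0.12 -0.03; 1 1 0.2 0.7 -0.09 0.12 -0.03; 1 1 0.2 0.7 -0.09 0.12 -0.03; 1 1 0.2 0.7 -0.09 0.12 -0.03; 1 0 0 0 0 0 0; 1 0 0 0 0 0 0'; python3 - <<'E'
from plan import *
t=grasp(.57,0,.08)
to(*t)
steps(t,4)
E
```

```text
time_s: 13.72
eef_pos: [0.3901, -0.1158, 0.3215]
eef_rot: [0.152, 0.851, 0.34, -0.37]
wrist_force: [-0.1, 0.5, -0.1]
opening: 0.999
t 13.72 pos [ 0.3901 -0.1158  0.3215] open 0.999 F [-0.1  0.5 -0.1] q [-1.05 -0.31  2.17  0.72  1.51 -0.38]
tool axes xyz
 [[ 0.496  0.466 -0.733]
 [ 0.691 -0.722  0.008]
 [-0.526 -0.511 -0.68 ]]
shift cm [12.59  0.17  6.33] | 14.1 rotvec [ 0.006 -0.033 -0.005]
  shift in target axes [12.79  0.27  5.91]
row 4 x: cm [3.17 0.05 1.54] rot [ 0.002 -0.008 -0.001]
```

```bash
python3 -m creep '1 1.5 0 1.5 0.006 -0.033 -0.005; 1 1.5 0 2 0 0 0; 1 2 0 2 0 0 0; 1 2 0 1 0 0 0; 1 1 0 0 0 0 0; 1 0 0 0 0 0 0'; python3 - <<'E'
from plan import *
t=grasp(.57,0,.03)
to(*t)
from look import snap
snap('top','top6')
snap('side','side6')
import cv2
a=cv2.imread('pics/top6.png')[150:300,170:370];cv2.imwrite('pics/top6z.png',cv2.resize(a,None,fx=3.6,fy=3.6,interpolation=cv2.INTER_CUBIC))
a=cv2.imread('pics/side6.png')[120:290,180:400];cv2.imwrite('pics/side6z.png',cv2.resize(a,None,fx=3.2,fy=3.2,interpolation=cv2.INTER_CUBIC))
E
```

```text
time_s: 14.48
eef_pos: [0.3967, -0.1132, 0.2207]
eef_rot: [0.16, 0.842, 0.337, -0.389]
wrist_force: [0.2, 0.5, -0.1]
opening: 0.999
t 14.47 pos [ 0.3967 -0.1132  0.2207] open 0.999 F [ 0.2  0.5 -0.1] q [-1.   -0.13  2.25  0.72  1.28 -0.51]
tool axes xyz
 [[ 0.469  0.443 -0.764]
 [ 0.692 -0.722  0.007]
 [-0.548 -0.532 -0.646]]
shift cm [ 9.75 -0.02 -0.34] | 9.76 rotvec [ 0.006  0.014 -0.003]
  shift in target axes [ 9.75  0.01 -0.21]
```

View pics/side6z.png

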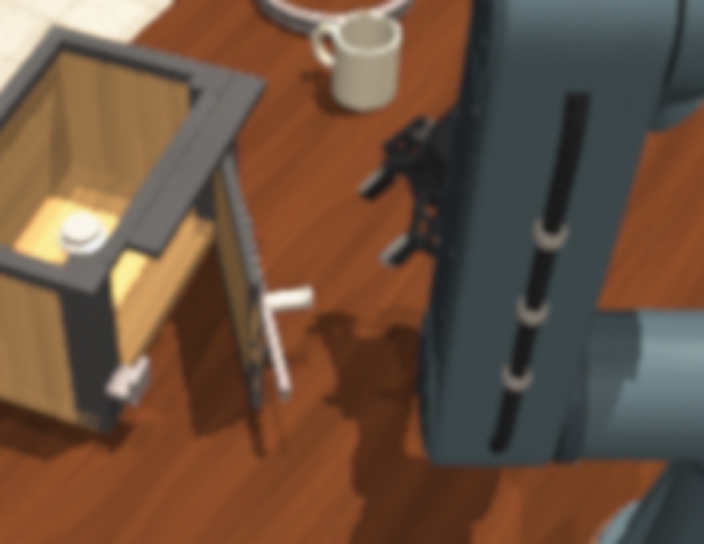

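View pics/top6z.png

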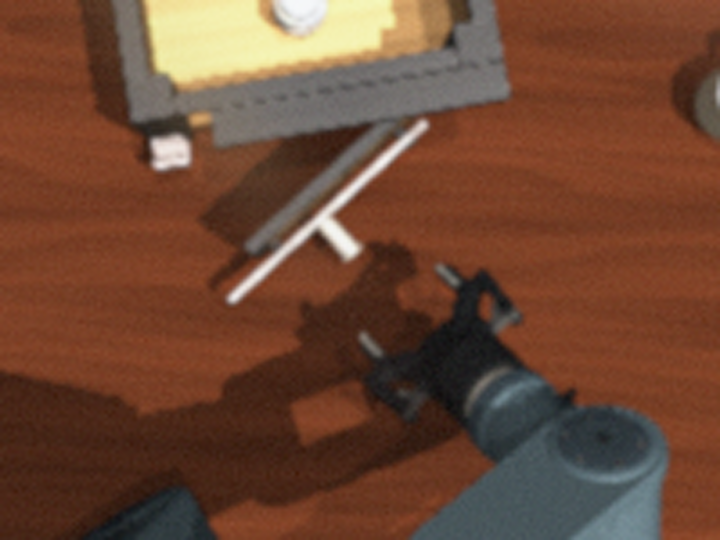

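```bash
python3 -m creep '1 2.5 0 -0.3 0.006 0.014 -0.003; 1 3 0 0 0 0 0; 1 3 0 0 0 0 0; 1 1 0 0 0 0 0; 1 0 0 0 0 0 0'; python3 - <<'E'
from plan import *
t=grasp(.57,0,0)
to(*t)
E
```

```text
time_s: 15.2
eef_pos: [0.4476, -0.0725, 0.1546]
eef_rot: [0.16, 0.846, 0.335, -0.383]
wrist_force: [-0.8, 0.5, -0.5]
opening: 0.998
t 15.20 pos [ 0.4476 -0.0725  0.1546] open 0.998 F [-0.8  0.5 -0.5] q [-0.82  0.08  2.23  0.87  1.04 -0.56]
tool axes xyz
 [[ 0.482  0.444 -0.755]
 [ 0.689 -0.725  0.013]
 [-0.541 -0.527 -0.655]]
shift cm [ 3.5  -0.6   0.36] | 3.57 rotvec [ 0.007  0.001 -0.011]
  shift in target axes [ 3.51 -0.56  0.36]
```

```bash
python3 -m creep '1 1.5 -0.6 0.4 0.007 0 -0.011; 1 1.5 0 0 0 0 0; 1 0.3 0 0 0 0 0; 1 0 0 0 0 0 0'; python3 - <<'E'
from plan import *
t=grasp(.57,0,0)
to(*t)
from look import snap
snap('top','top7')
snap('side','side7')
import cv2
a=cv2.imread('pics/top7.png')[150:300,170:370];cv2.imwrite('pics/top7z.png',cv2.resize(a,None,fx=3.6,fy=3.6,interpolation=cv2.INTER_CUBIC))
a=cv2.imread('pics/side7.png')[120:290,180:400];cv2.imwrite('pics/side7z.png',cv2.resize(a,None,fx=3.2,fy=3.2,interpolation=cv2.INTER_CUBIC))
E
```

```text
time_s: 15.7
eef_pos: [0.4582, -0.056, 0.1267]
eef_rot: [0.155, 0.845, 0.337, -0.385]
wrist_force: [-0.2, -0.2, -0.4]
opening: 1.001
t 15.70 pos [ 0.4582 -0.056   0.1267] open 1.001 F [-0.2 -0.2 -0.4] q [-0.77  0.16  2.22  0.92  0.97 -0.59]
tool axes xyz
 [[ 0.476  0.451 -0.755]
 [ 0.69  -0.724  0.003]
 [-0.546 -0.522 -0.656]]
shift cm [ 0.15 -0.1  -0.03] | 0.19 rotvec [ 0.001  0.001 -0.003]
  shift in target axes [ 0.15 -0.1  -0.03]
```

View pics/side7z.png

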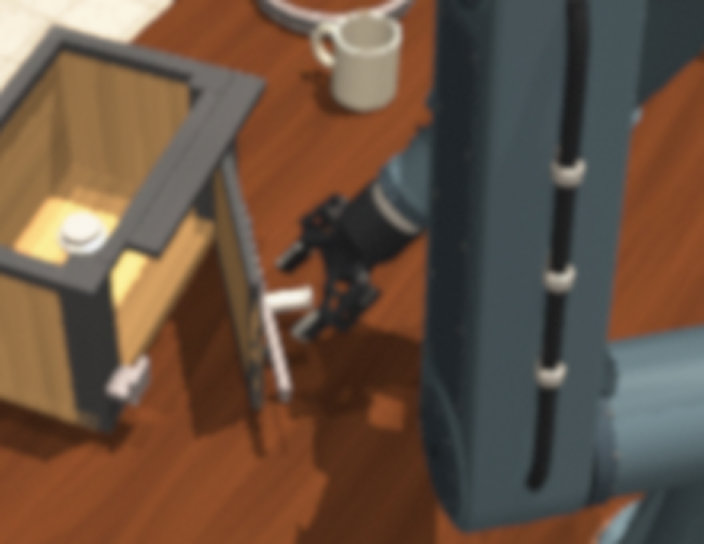

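View pics/top7z.png

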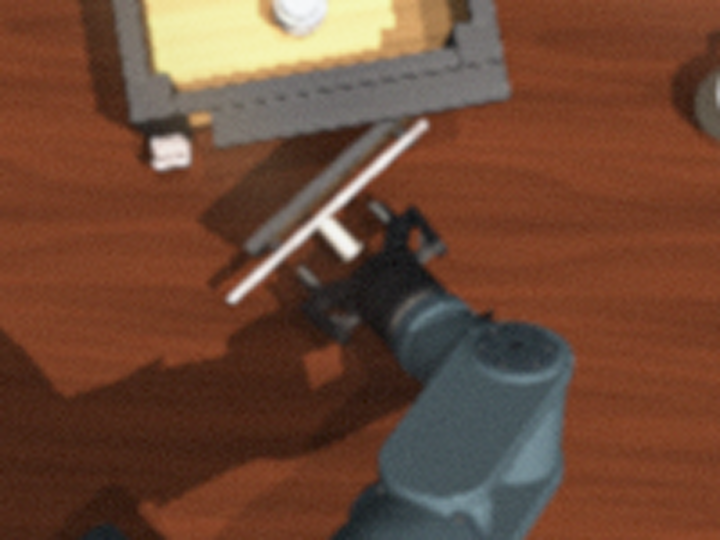

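```bash
python3 -m creep '1 0.2 -0.1 0 0 0 0; 0 0 0 0 0 0 0; 0 0 0 0 0 0 0; 0 0 0 0 0 0 0; 0 0 0 0 0 0 0; 0 0 0 0 0 0 0; 0 0 0 0 0 0 0; 0 0 0 0 0 0 0; 0 0 0 0 0 0 0'; python3 - <<'E'
from plan import *
t=grasp(.57,0,0)
to(*t)
steps(grasp(.57,.25,0),5)
from look import snap
snap('top','top8')
snap('side','side8')
import cv2
a=cv2.imread('pics/top8.png')[150:300,170:370];a=cv2.resize(a,None,fx=2.4,fy=2.4,interpolation=cv2.INTER_CUBIC)
b=cv2.imread('pics/side8.png')[140:290,200:330];b=cv2.resize(b,None,fx=2.4,fy=2.4,interpolation=cv2.INTER_CUBIC)
cv2.imwrite('pics/b8.png',np.hstack([a,b]))
E
```

```text
time_s: 16.92
eef_pos: [0.4592, -0.0557, 0.1262]
eef_rot: [0.156, 0.846, 0.336, -0.384]
wrist_force: [0.2, -0.6, -0.9]
opening: 0.193
t 16.93 pos [ 0.4592 -0.0557  0.1262] open 0.193 F [ 0.2 -0.6 -0.9] q [-0.77  0.16  2.23  0.93  0.96 -0.59]
tool axes xyz
 [[ 0.479  0.448 -0.755]
 [ 0.688 -0.725  0.006]
 [-0.545 -0.523 -0.656]]
shift cm [ 0.06 -0.15  0.01] | 0.16 rotvec [ 0.002  0.001 -0.006]
  shift in target axes [ 0.06 -0.15  0.01]
row 5 x: cm [-0.42  0.04 -0.37] rot [ 0.     0.    -0.001]
```

View pics/b8.png

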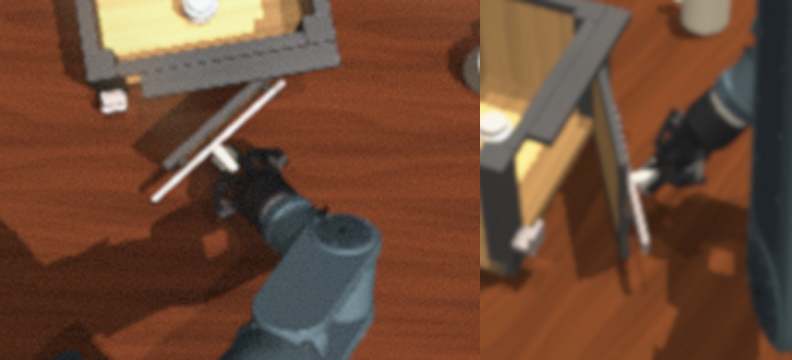

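```bash
python3 -m creep '0 -0.4 0 -0.4 0 0 0; 0 -0.4 0 -0.4 0 0 0; 0 -0.4 0.1 -0.4 0 0 0; 0 -0.4 0.1 -0.4 0 0 0; 0 -0.4 0.1 -0.3 0 0 0; 0 0 0 0 0 0 0'; python3 - <<'E'
from plan import *
t=grasp(.57,.25,0)
to(*t)
from look import snap
snap('top','top9')
snap('side','side9')
import cv2
a=cv2.imread('pics/top9.png')[150:300,170:370];a=cv2.resize(a,None,fx=2.4,fy=2.4,interpolation=cv2.INTER_CUBIC)
b=cv2.imread('pics/side9.png')[140:290,200:330];b=cv2.resize(b,None,fx=2.4,fy=2.4,interpolation=cv2.INTER_CUBIC)
cv2.imwrite('pics/b9.png',np.hstack([a,b]))
E
```

```text
time_s: 17.77
eef_pos: [0.4619, -0.0572, 0.1551]
eef_rot: [0.157, 0.845, 0.336, -0.385]
wrist_force: [1.8, -1.0, -3.8]
opening: 0.192
t 17.77 pos [ 0.4619 -0.0572  0.1551] open 0.192 F [ 1.8 -1.  -3.8] q [-0.77  0.09  2.22  0.88  1.01 -0.51]
tool axes xyz
 [[ 0.478  0.446 -0.756]
 [ 0.688 -0.726  0.006]
 [-0.546 -0.523 -0.654]]
shift cm [ 0.02 -0.08  0.1 ] | 0.13 rotvec [ 0.002  0.003 -0.007]
  shift in target axes [ 0.02 -0.08  0.1 ]
```

View pics/b9.png

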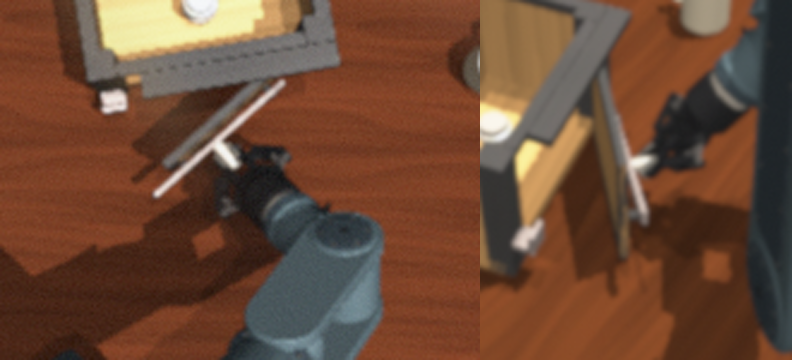

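```bash
python3 - <<'E'
from plan import *
for th in(.3,0): 
  t=grasp(th,.25,0);to(*t);steps(t,9 if th==0 else 4)
E
```

```text
t 17.88 pos [ 0.4618 -0.0571  0.1548] open 0.187 F [ 3.  -1.3 -4.6] q [-0.77  0.09  2.22  0.88  1.01 -0.51]
tool axes xyz
 [[ 0.478  0.447 -0.756]
 [ 0.688 -0.726  0.006]
 [-0.547 -0.523 -0.654]]
shift cm [ 3.17 -1.61 -3.6 ] | 5.06 rotvec [0.205 0.002 0.17 ]
  shift in target axes [ 2.8  -2.82 -3.13]
row 4 x: cm [ 0.77 -0.52 -0.87] rot [0.051 0.    0.042]
t 17.88 pos [ 0.4618 -0.0571  0.1548] open 0.187 F [ 3.  -1.3 -4.6] q [-0.77  0.09  2.22  0.88  1.01 -0.51]
tool axes xyz
 [[ 0.478  0.447 -0.756]
 [ 0.688 -0.726  0.006]
 [-0.547 -0.523 -0.654]]
shift cm [ 6.87 -1.74 -7.88] | 10.6 rotvec [0.432 0.001 0.367]
  shift in target axes [ 5.22 -7.08 -5.91]
row 9 x: cm [ 0.72 -0.48 -0.82] rot [0.048 0.    0.041]
```

```bash
python3 -m creep '0 0.75 -0.5 -0.85 0.05 0 0.042; 0 0.75 -0.5 -0.85 0.05 0 0.042; 0 0.75 -0.5 -0.85 0.05 0 0.042; 0 0.75 -0.5 -0.85 0.05 0 0.042; 0 0 0 0 0 0 0'; python3 - <<'E'
from plan import *
t=grasp(.3,.25,0);to(*t)
E
```

```text
time_s: 18.5
eef_pos: [0.4864, -0.013, 0.1544]
eef_rot: [0.102, 0.883, 0.22, -0.402]
wrist_force: [3.9, -1.6, -3.2]
opening: 0.191
t 18.50 pos [ 0.4864 -0.013   0.1544] open 0.191 F [ 3.9 -1.6 -3.2] q [-0.59  0.03  2.28  1.03  0.74 -0.27]
tool axes xyz
 [[ 0.58   0.306 -0.755]
 [ 0.47  -0.883  0.003]
 [-0.666 -0.356 -0.656]]
shift cm [-0.01 -0.1   0.05] | 0.11 rotvec [-0.001  0.001 -0.004]
  shift in target axes [-0.01 -0.1   0.05]
```

Tracks well. Continue to near-shut.

```bash
python3 - <<'E'
from plan import *
steps(grasp(0.,.25,0),4)
E
python3 -m creep '0 0.75 -0.5 -0.85 0.05 0 0.042; 0 0.75 -0.5 -0.85 0.05 0 0.042; 0 0.75 -0.5 -0.85 0.05 0 0.042; 0 0 0 0 0 0 0'; python3 - <<'E'
from plan import *
t=grasp(0.,.25,0);to(*t);steps(t,2)
from look import snap
im,d=snap('top','top10')
im,d2=snap('side','side10')
print(gate_angle('side',d2))
import cv2
a=cv2.imread('pics/top10.png')[150:300,170:370];a=cv2.resize(a,None,fx=2.4,fy=2.4,interpolation=cv2.INTER_CUBIC)
b=cv2.imread('pics/side10.png')[140:290,200:330];b=cv2.resize(b,None,fx=2.4,fy=2.4,interpolation=cv2.INTER_CUBIC)
cv2.imwrite('pics/b10.png',np.hstack([a,b]))
E
```

```text
row 4 x: cm [ 0.85 -0.58 -0.97] rot [0.056 0.    0.048]
time_s: 19.0
eef_pos: [0.5123, 0.0151, 0.1544]
eef_rot: [0.06, 0.901, 0.131, -0.41]
wrist_force: [3.4, -1.9, -2.9]
opening: 0.187
t 19.00 pos [0.5123 0.0151 0.1544] open 0.187 F [ 3.4 -1.9 -2.9] q [-0.42  0.04  2.27  1.1   0.5  -0.05]
tool axes xyz
 [[ 0.629  0.186 -0.754]
 [ 0.284 -0.959  0.   ]
 [-0.723 -0.215 -0.656]]
shift cm [ 1.09 -0.8  -1.22] | 1.83 rotvec [ 0.073 -0.     0.063]
  shift in target axes [ 1.04 -0.96 -1.16]
row 2 x: cm [ 0.54 -0.42 -0.6 ] rot [ 0.036 -0.     0.031]
{'top': (np.int64(95), array([0.568, 0.588, 0.616, 0.673, 0.734])), 'face': (np.int64(614), array([0.089, 0.097, 0.192, 0.432, 0.507]))}
```

View pics/b10.png

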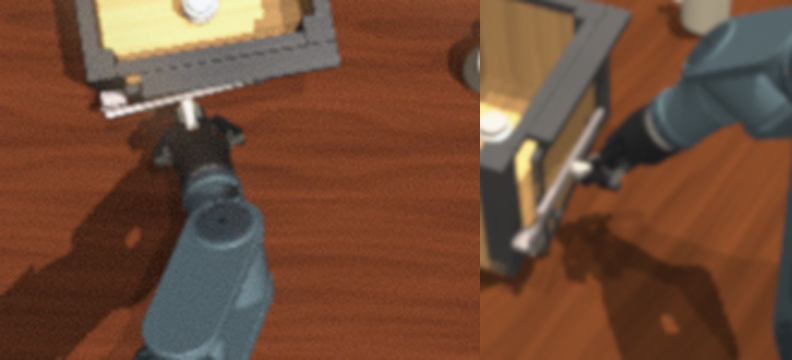

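```bash
python3 -m creep '0 0.55 -0.4 -0.6 0.036 0 0.031; 0 0.5 -0.35 -0.5 0.03 0 0.026; 0 0 0 0 0 0 0'; python3 - <<'E'
from plan import *
t=grasp(0.,.25,0);to(*t)
E
```

```text
time_s: 19.48
eef_pos: [0.525, 0.0256, 0.1536]
eef_rot: [0.041, 0.905, 0.091, -0.413]
wrist_force: [2.6, -1.1, -2.1]
opening: 0.193
t 19.48 pos [0.525  0.0256 0.1536] open 0.193 F [ 2.6 -1.1 -2.1] q [-0.34  0.06  2.25  1.09  0.39  0.08]
tool axes xyz
 [[ 0.643  0.131 -0.755]
 [ 0.199 -0.98  -0.   ]
 [-0.74  -0.15  -0.656]]
shift cm [ 0.03 -0.16 -0.12] | 0.2 rotvec [ 0.006 -0.     0.006]
  shift in target axes [ 0.03 -0.16 -0.12]
```

```bash
python3 -m creep '0 0.15 -0.1 -0.2 0.006 0 0.006; 0 0.15 0 -0.2 0 0 0; 0 0 0 0 0 0 0'; python3 -m creep '0 0.2 0 -0.25 0 0 0; 0 0 0 0 0 0 0'; python3 - <<'E'
from plan import *
t=grasp(0.,.25,0);to(*t)
E
```

```text
time_s: 19.85
eef_pos: [0.5267, 0.0272, 0.1514]
eef_rot: [0.04, 0.905, 0.087, -0.415]
wrist_force: [3.0, 0.6, 1.0]
opening: 0.19
time_s: 20.1
eef_pos: [0.5266, 0.0277, 0.1485]
eef_rot: [0.039, 0.903, 0.087, -0.418]
wrist_force: [0.6, -3.1, -3.9]
opening: 0.188
t 20.10 pos [0.5266 0.0277 0.1485] open 0.188 F [ 0.6 -3.1 -3.9] q [-0.33  0.08  2.25  1.08  0.38  0.11]
tool axes xyz
 [[ 0.635  0.124 -0.762]
 [ 0.19  -0.982 -0.002]
 [-0.749 -0.143 -0.647]]
shift cm [-0.49  0.01 -0.3 ] | 0.58 rotvec [-0.003  0.012  0.001]
  shift in target axes [-0.49  0.01 -0.31]
```

```bash
cat > pic.py <<'E'
from plan import *
from look import snap
import sys
tag=sys.argv[1]
snap('top','top'+tag);im,d=snap('side','side'+tag)
a=cv2.imread(f'pics/top{tag}.png')[150:270,190:320];a=cv2.resize(a,None,fx=3,fy=3,interpolation=cv2.INTER_CUBIC)
b=cv2.imread(f'pics/side{tag}.png')[150:270,190:320];b=cv2.resize(b,None,fx=3,fy=3,interpolation=cv2.INTER_CUBIC)
cv2.imwrite(f'pics/b{tag}.png',np.hstack([a,b]))
L=inv(cloud('side',d).reshape(-1,3))
k=(L[:,1]>-.1)&(L[:,1]<.1)&(L[:,2]>.12)&(L[:,2]<.17)&(abs(L[:,0])<.04)
A=L[k];print('face n',len(A));
for lo in np.arange(-.1,.1,.04):
    B=A[(A[:,1]>=lo)&(A[:,1]<lo+.04)]
    if len(B)>5: print(round(lo,2),len(B),np.percentile(B[:,0],[10,50,90]).round(4))
E
python3 pic.py 11
```

```text
face n 115
-0.1 6 [-0.0009 -0.      0.0011]
-0.06 6 [-0.0001  0.0003  0.0008]
0.02 23 [-0.0018 -0.      0.0011]
0.06 76 [-0.0165 -0.0004  0.0012]
```

View pics/b11.png

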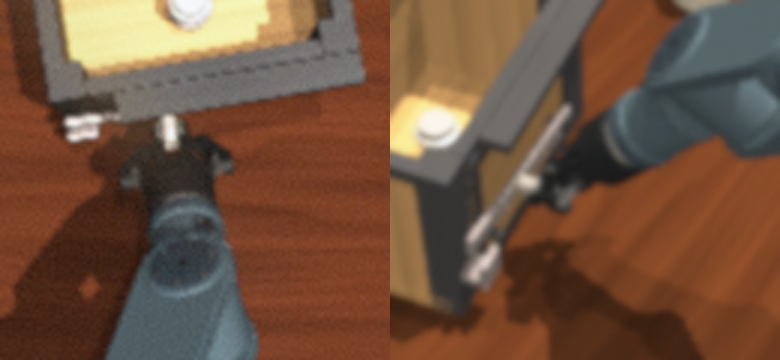

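```bash
python3 - <<'E'
from plan import *
t=grasp(0.,0.,0);to(*t);steps(t,4)
E
python3 -m creep '0 0.4 0 0.3 -0.001 0.003 0; 0 0.4 -0.1 0.3 -0.001 0.003 0; 0 0.4 -0.1 0.3 0 0.003 0; 0 0.4 -0.1 0.3 0 0.003 0; 0 0 0 0 0 0 0'; python3 - <<'E'
from plan import *
t=grasp(0.,0.,0);to(*t)
E
```

```text
t 20.20 pos [0.5268 0.0277 0.1488] open 0.191 F [-1.1 -3.1 -4.4] q [-0.33  0.08  2.25  1.08  0.38  0.11]
tool axes xyz
 [[ 0.635  0.125 -0.762]
 [ 0.19  -0.982 -0.002]
 [-0.749 -0.143 -0.647]]
shift cm [ 1.68 -0.35  1.57] | 2.33 rotvec [-0.002  0.011  0.001]
  shift in target axes [ 1.66 -0.35  1.59]
row 4 x: cm [ 0.42 -0.09  0.4 ] rot [-0.001  0.003  0.   ]
time_s: 20.82
eef_pos: [0.5266, 0.0297, 0.1279]
eef_rot: [0.04, 0.906, 0.086, -0.413]
wrist_force: [0.6, -1.5, -3.3]
opening: 0.19
t 20.82 pos [0.5266 0.0297 0.1279] open 0.190 F [ 0.6 -1.5 -3.3] q [-0.33  0.14  2.25  1.27  0.35 -0.09]
tool axes xyz
 [[ 0.644  0.123 -0.755]
 [ 0.189 -0.982  0.001]
 [-0.741 -0.143 -0.656]]
shift cm [ 0.07 -0.15  0.24] | 0.29 rotvec [-0.001  0.    -0.002]
  shift in target axes [ 0.07 -0.15  0.24]
```

```bash
python3 -m creep '0 0.15 -0.1 0.13 0 0 0; 0 0.1 0 0.1 0 0 0; 0 0 0 0 0 0 0'; python3 pic.py 12
```

```text
time_s: 21.2
eef_pos: [0.5265, 0.0299, 0.1273]
eef_rot: [0.041, 0.907, 0.085, -0.411]
wrist_force: [-4.3, -4.2, -3.6]
opening: 0.193
face n 111
-0.1 6 [-0.0007  0.0003  0.0009]
-0.06 7 [-0.0016 -0.0002  0.0003]
-0.02 7 [-0.001   0.0007  0.0016]
0.02 25 [-0.0002  0.0011  0.0024]
0.06 66 [-0.0003  0.0011  0.0023]
```

View pics/b12.png

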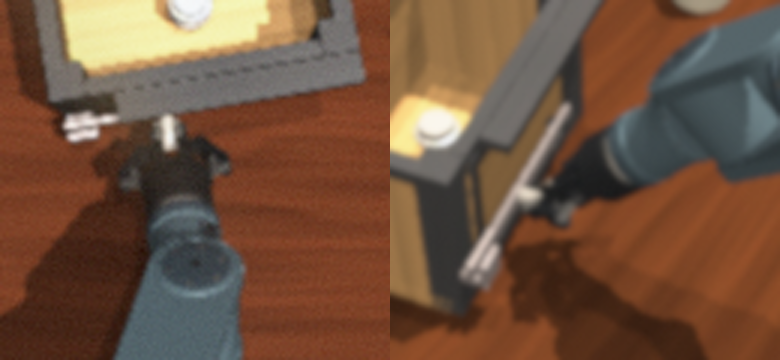

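```bash
python3 -m creep '1 0 0 0 0 0 0; 1 0 0 0 0 0 0; 1 0 0 0 0 0 0; 1 0 0 0 0 0 0; 1 0 0 0 0 0 0; 1 0 0 0 0 0 0; 1 0 0 0 0 0 0; 1 0 0 0 0 0 0';  python3 pic.py 13; python3 - <<'E'
from plan import *
t=grasp(0.,0.,0);to(*t)
E
```

```text
time_s: 22.3
eef_pos: [0.5282, 0.0311, 0.129]
eef_rot: [0.041, 0.907, 0.087, -0.409]
wrist_force: [0.4, 0.5, 0.3]
opening: 1.001
face n 110
-0.1 7 [-0.0015 -0.0001  0.0004]
-0.06 8 [-0.0009  0.0003  0.0016]
0.02 23 [-0.0006  0.0006  0.0023]
0.06 68 [-0.0006  0.001   0.0022]
t 22.40 pos [0.5282 0.0311 0.129 ] open 1.001 F [ 0.3 -0.5  0.7] q [-0.32  0.14  2.25  1.3   0.34 -0.12]
tool axes xyz
 [[ 0.65   0.125 -0.749]
 [ 0.191 -0.982  0.003]
 [-0.735 -0.145 -0.662]]
shift cm [ 0.03 -0.04  0.44] | 0.45 rotvec [ 0.002 -0.008 -0.002]
  shift in target axes [ 0.04 -0.04  0.44]
```

View pics/b13.png

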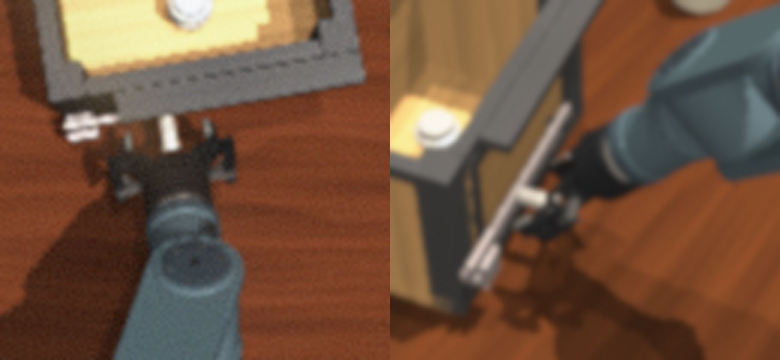

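Released cleanly; now back straight out.

```bash
python3 -m creep '1 -1.5 0 0 0 0 0; 1 -2.5 0 0 0 0 0; 1 -3 0 0 0 0 0; 1 -3 0 0 0 0 0; 1 -3 0 0 0 0 0; 1 -2 0 0 0 0 0; 1 0 0 0 0 0 0; 1 0 0 0 0 0 0';  python3 pic.py 14; python3 - <<'E'
from plan import *
to()
for th,ph in((0,0),(.03,0),(0,.05),(0,.1)):
  print(th,ph,'bar tip top edge proj side',proj('side',gatepts(th,[-.008,.06+.235*np.cos(ph)-.011*np.sin(ph),.085+.235*np.sin(ph)+.011*np.cos(ph)])).round(1), 'peg tip',proj('side',gatepts(th,[-.062,.06+.115*np.cos(ph),.085+.115*np.sin(ph)])).round(1),proj('top',gatepts(th,[-.062,.06+.115*np.cos(ph),.085+.115*np.sin(ph)])).round(1))
# bar points height
d=np.load('pics/side14.npy');L=inv(cloud('side',d).reshape(-1,3))
for y in np.arange(-.06,.18,.02):
    k=(abs(L[:,1]-y)<.006)&(L[:,0]<-.003)&(L[:,0]>-.018)&(L[:,2]>.05)&(L[:,2]<.16)
    if k.sum()>3: print(round(y,2),k.sum(),L[k,2].min().round(4),L[k,2].max().round(4))
E
```

```text
time_s: 23.4
eef_pos: [0.4278, 0.0117, 0.2438]
eef_rot: [0.041, 0.907, 0.086, -0.41]
wrist_force: [0.7, 0.2, -0.7]
opening: 1.002
face n 106
-0.1 6 [-0.0011 -0.0004  0.0011]
-0.06 6 [-0.0008 -0.0002  0.0012]
-0.02 6 [-0.0012  0.0001  0.0012]
0.02 23 [-0.0012  0.0007  0.0019]
0.06 65 [-0.0005  0.0007  0.0025]
t 23.50 pos [0.4277 0.0119 0.2434] open 1.001 F [-0.1 -0.1  0.1] q [-0.52 -0.48  2.44  0.7   0.73  0.43]
tool axes xyz
 [[ 0.648  0.123 -0.751]
 [ 0.19  -0.982  0.003]
 [-0.737 -0.145 -0.66 ]]
shift cm [0. 0. 0.] | 0.0 rotvec [0. 0. 0.]
0 0 bar tip top edge proj side [[214.  238.2]] peg tip [[245.2 218.6]] [[246.3 200. ]]
0.03 0 bar tip top edge proj side [[216.6 239. ]] peg tip [[246.9 218.6]] [[247.1 201.3]]
0 0.05 bar tip top edge proj side [[213.8 235.7]] peg tip [[245.2 217.4]] [[246.3 199.8]]
0 0.1 bar tip top edge proj side [[213.8 233. ]] peg tip [[245.2 216.2]] [[246.4 199.7]]
-0.06 11 0.0749 0.1007
-0.04 7 0.077 0.099
-0.02 9 0.077 0.1016
0.0 6 0.0812 0.0973
0.02 6 0.0804 0.0985
0.04 4 0.0886 0.0965
0.06 13 0.0737 0.099
0.08 6 0.0761 0.0977
0.1 14 0.069 0.1004
0.12 7 0.0935 0.1003
0.14 9 0.0772 0.0993
0.16 27 0.0584 0.0988
```

View pics/b14.png

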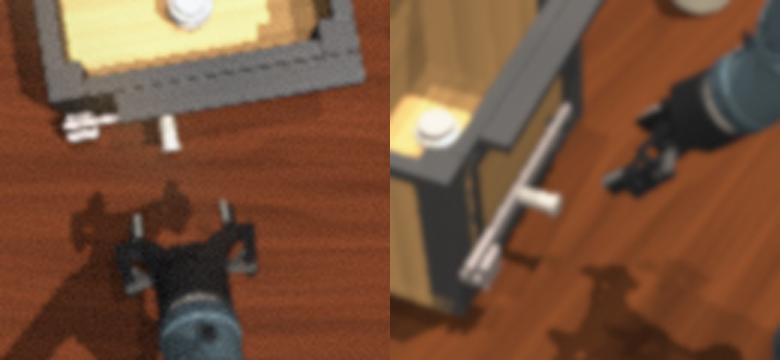

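View pics/side14.png

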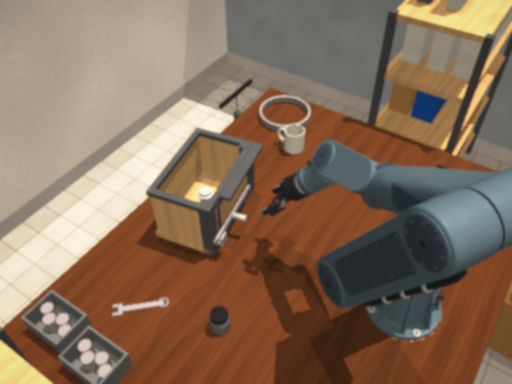

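```bash
python3 - <<'E'
from bench import ctrl
print(ctrl.hand_in())
E
```

```text
the job is handed in; nothing more can be done
None
```

The hub is standing upright on the crate floor, and the gate is shut with the latch bar down in the keeper's notch. I handed the job in at about 23.5 s; the hand-in reports no verdict.

**What I did:**
- I gripped the hub by its top flange, lowered it onto the crate floor until the wrist force showed contact, and let go.
- I then took the latch handle with the tool tilted about 41°, lifted the bar to about 0.25 rad and swung the gate shut.
- I lowered the bar into the notch, opened the fingers and backed off about 15 cm.

**Last checks, from the camera pictures and depth readings:**
- **Gate:** its outer face is within about 1 mm of the shut plane.
- **Bar:** its top edge reads level along its full length, at about 97–101 mm above the bench. The expected height is 96 mm, so this is slightly high but within the calibration error, and the bar's end sits behind the keeper's lip.
- **Hub:** it stands upright at about the middle of the crate floor.
- **Jar, spanner and mug:** they look unmoved by eye; I did not measure them again.
- **Robot:** it was touching nothing, with the wrist force near zero. The highest wrist force in the readings I took, at the end of each move, was about 7 N.

**One reading that disagreed:** the trained network gave low-confidence, overlapping boxes for the hub, jar and handle in the side view, so I used the depth data instead.

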